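Hold the wheel cell in the shadow projector's beam

TASK

Pull the steel centring rod out of the projector's socket, where it blocks the light, and stand it upright in the metal holder cup. Then take the glass cell out of its wooden stand, gripping it by its two frosted faces only and never touching its clear windows, and hold it upright in the middle of the light beam where the rod stood, centred on the beam in height and sideways, with its clear windows square to the beam. Finish while still holding it there, and leave the loupe, the movement holder and the jar where they are.

Things in the scene. Friction and masses are not known exactly. Their poses are not given: they have to be found in the camera images.
- projector: Shadow projector, fixed: grey base plate 300 (its x) x 90 (y) x 18 mm high, origin at the centre of its underside. The light beam runs along its x. At +x a black lamp barrel, 46 mm across, top at 108 mm, begins 67 mm from the centre; at -x a white upright screen, 80 mm wide, top at 128 mm, stands 80 mm from the centre. Round socket in the plate's centre: 11.5 mm wide, 14 mm deep, floor at 4 mm.
- beam_mid (a point): Point on the beam's axis straight above the socket, 85 mm above the bench; axes as the projector's (x along the beam, z up). The horizontal beam is drawn as a faint pale bar 10 mm across, from lamp to screen.
- rod: Loose steel centring rod, 120 mm long, about 70 g, starts upright in the projector's socket. Shaft 10 mm in diameter, head 16 mm in diameter over the top 28 mm. Origin at the centre of its foot, z along it towards the head.
- rod_foot (a point): Centre of the rod's foot (same point as its origin).
- rod_head (a point): Point on the rod's axis in the middle of its head, 106 mm above the foot: the place to grip.
- cup: Loose metal holder cup, empty, upright, about 0.3 kg, 70 mm high, mouth 42 mm across outside, wall 3 mm, bottom 4 mm thick, tapering to 34 mm at the foot. Origin at the centre of its underside, z up. A rod left in it leans against the rim: that counts as upright.
- stand: Dark wooden stand fixed to the bench, 75 (x) x 65 (y) x 14 mm, with a pocket 32.5 x 22.5 mm, 8 mm deep, in which the cell starts. Origin at the centre of its underside.
- cell: Loose closed glass cell with a small brass wheel inside, about 55 g: 30 (its x) x 20 (y) x 55 mm high. Two frosted (milky) faces, 27 x 55 mm, at +y and -y, 20 mm apart; two clear windows on the narrow ends, +x and -x. Origin at the centre of its underside, z up; starts standing in the stand's pocket, underside 6 mm above the bench, free to turn a few degrees. Either end may face the lamp.
- cell_centre (a point): Centre of the cell (and of the wheel), 27.5 mm above its underside.
- window_a: Clear window at the cell's +x end, 17 mm wide, 53 mm high, not to be touched. Origin on the level of the cell's underside, 14 mm from its axis.
- window_b: Clear window at the cell's -x end, the same.
- loupe: Bystander: black watchmaker's loupe, 36 mm across, 32 mm high, loose. Origin at the centre of its underside.
- movement: Bystander: round aluminium movement holder with a brass movement, 52 mm across, 17 mm high, loose. Origin at the centre of its underside.
- jar: Bystander: small glass jar with a metal cap, 44 mm across, 45 mm high, loose. Origin at the centre of its underside.
Things that resemble listed ones, but are neither listed nor needed, are in the scene too. Several things have the shape of the stand; the one meant has the colours described above.

How it is judged:
By the outcome, as a careful person would: the job done as asked, in the order asked, and still so for the second after the job is handed in, while the arm keeps its last pose, push and grip.
It also fails if it takes over 64 s, if anything falls off the work surface, if the arm or the gripper's body presses on something with over 40 N, if the wrist force passes 120 N, or if a joint passes its speed limit or range.

ROBOT

A 6-joint arm with a two-finger parallel gripper is mounted at the origin on the work surface. World frame = base frame: x ahead of the robot, y to its left, z up, the work surface at z = 0. Lengths are in m, angles in rad, forces in N, time in s.
With the tool pointing down it reaches from about 0.35 to 0.95 m from the base axis. Payload 17.4 kg.
Tool frame: the origin (TCP) lies where the fingers leave the gripper's body, on its centre line; the fingertips stand 84 mm ahead of it and the grasp point (between the pads) lies 65 mm ahead of it; z points along the fingers, y is the line along which they close (so a half turn about z gives the same grasp; the last joint's range is limited). The gripper opens to 93 mm and grips with 3 to 60 N. Pads are 15 mm wide; open, the fingers measure 128 mm over their backs; the gripper's body (75 mm by 188 mm) begins 65 mm behind the grasp point.
Start: joints at [1.081, 0.116, 1.442, -0, 1.584, -0.038], TCP at [0.295, 0.607, 0.303] pointing down, gripper open.
Joint ranges: [-2.83, 2.83], [-0.83, 2.19], [0.07, 2.5], [-1.14, 4.28], [0.01, 3], [-2.97, 2.97]. Speed limits (rad/s): [1.89, 1.89, 2.22, 3.14, 3.14, 3.14].

INTERFACE

Orientations are given as [roll, pitch, yaw] about the fixed x, y, z axes, in that order (R = Rz(yaw) Ry(pitch) Rx(roll)).
In Python, from station import env gives the robot as it stands.
- The arm moves only by the tool carry_out, never from a script. Its argument "series" is one flat list of numbers, 7 for each row, row after row: the shift along the world's x, y, z in cm, then the turn, a rotation vector about the world's x, y, z in degrees, then the closure, from -1 (fully open) to 1 (shut), so that 0 is half open. A call has exactly 10 rows; each row is the pose to reach, as a shift and turn from the pose commanded when the call began; what a row does not reach only later rows make up. A row lasts 1/10 s, in which the tool goes at most 50 mm and 8.59 degrees, less where a joint would pass 70% of its speed; a pose out of reach is approached as far as the arm can. A call with a gripper value outside its range is refused whole. The fingers move at their own pace and stop on an object; "newtons" is the grip in N (left out, the last holds). Time passes only in rows, so rows that repeat a pose let the fingers close, or fill a call up. It gives the time, the measured TCP pose, the force, the opening and the grip force at its end, in the units of the state.
- env.sense(): the state, without advancing time (a new reading comes with each control period).
- env.camera(name): name is "side" or "top"; returns (picture, depth): 384x512x3 uint8, red, green, blue; 384x512 float32, m along the optical axis (not along the pixel's ray), 0 where there is no reading.
- env.camera_model(name): a dict with "fovy" (degrees; the focal length in pixels is half the picture's height over the tangent of half this angle, whatever the lens; pixels are square), "cx", "cy" (the principal point, pixels), "extrinsics" (4x4, takes a point from camera to world coordinates). Camera axes: x right, y down, z forward; pixel columns grow to the right and rows downward; lengths in m; the calibration is good to about 2 mm. A picture is of the moment at which its call begins. camera_model takes no time and is no camera call.
- env.finish_job(): hands the job in; it is judged then, once.
The state is a dict: "time": time; "q": joint angles; "joint_vel": joint speeds; "tau": joint torques, N m; "tool_pos": TCP position; "eef_rot": TCP orientation; "force": force on the tool from outside, world axes, zero at the start; "wrist_torque": the same for the moment, N m; "opening": opening from 0.0 (shut) to 1.0 (fully open); "finger_force": force on a finger pad.
Only numpy, scipy, OpenCV 4.12 (cv2) and the standard library are available. Lean on these libraries where they do the work, as an engineer would, in place of code of your own. Each camera call takes 0.05 s, during which the arm holds its last target. There are 200 camera calls.

## Working session

There is one attempt and no reset: what is moved stays moved. The work goes in short steps, Python scripts to look and compute and a tool call to move; the robot and the scene stay as the last step left them, time stands still between calls to the robot, and variables do not carry over. Pictures are saved under pics/ and viewed, at most 10 in all, crops included, and the job is handed in when it is done.

Besides the shell and the picture viewer there is one more tool, called after ">>>" by a JSON object that holds its "fn" and its "kwargs", one argument or row to a line. carry_out: Moves the arm, as the interface text tells. Its arguments: {"type":"object","properties":{"series":{"type":"array","items":{"type":"number"}},"newtons":{"type":"number"}},"required":["series"]}

```bash
mkdir -p pics; cat > h.py <<'E'
import numpy as np, cv2
from station import env
def grab(n):
    im,d=env.camera(n); m=env.camera_model(n); return im,d,m
def f(m,h=384): return h/2/np.tan(np.radians(m["fovy"])/2)
def ray(m,u,v):
    E=np.array(m["extrinsics"]); k=f(m)
    d=E[:3,:3]@np.array([(u-m["cx"])/k,(v-m["cy"])/k,1]); return E[:3,3],d
def onz(m,u,v,z):
    o,d=ray(m,u,v); return o+d*(z-o[2])/d[2]
def proj(m,p):
    E=np.array(m["extrinsics"]); c=E[:3,:3].T@(np.array(p)-E[:3,3]); k=f(m)
    return c[0]/c[2]*k+m["cx"],c[1]/c[2]*k+m["cy"]
def cloud(d,m):
    v,u=np.mgrid[:d.shape[0],:d.shape[1]]; E=np.array(m["extrinsics"]);k=f(m)
    P=np.stack([(u-m["cx"])/k*d,(v-m["cy"])/k*d,d],-1)
    return P@E[:3,:3].T+E[:3,3]
E
python3 - <<'E'
from h import *
for n in("top","side"):
    im,d,m=grab(n); np.savez(f"pics/{n}0.npz",im=im,d=d)
    cv2.imwrite(f"pics/{n}0.png",cv2.resize(im[...,::-1],(800,600),interpolation=cv2.INTER_CUBIC))
    print(n,m["fovy"],m["cx"],m["cy"],np.round(m["extrinsics"],3).tolist())
print(env.sense())
E
```

```text
top 45.2752914043661 256.69745146625274 194.03283018125168 [[0.02, -0.988, 0.152, 0.354], [-1.0, -0.017, 0.018, -0.131], [-0.015, -0.153, -0.988, 1.361], [0.0, 0.0, 0.0, 1.0]]
side 46.23724902616401 256.66123322269294 189.59055506785643 [[0.899, -0.291, 0.328, 0.132], [-0.438, -0.576, 0.69, -0.98], [-0.013, -0.764, -0.645, 0.899], [0.0, 0.0, 0.0, 1.0]]
{'time': 0.1, 'q': array([ 1.08118412e+00,  1.16457979e-01,  1.44217665e+00,  1.79704610e-06,
        1.58401011e+00, -3.77779726e-02]), 'joint_vel': array([ 0.00081174, -0.00154291, -0.00410551,  0.00077708, -0.00037941,
        0.00015782]), 'tau': array([ 1.93121014e-03, -7.22890878e+01, -6.23863578e+01,  7.81448954e-02,
        2.29320384e-02, -5.74674618e-05]), 'tool_pos': array([0.29466859, 0.60718654, 0.30207905]), 'eef_rot': array([-3.14054138e+00, -4.15319977e-05,  2.68975842e+00]), 'force': array([-0.16889598, -0.02295774,  0.09635609]), 'wrist_torque': array([-0.01999452,  0.06688617,  0.02547475]), 'finger_force': 0.0, 'opening': 1.0006360766484614}
```

View pics/top0.png

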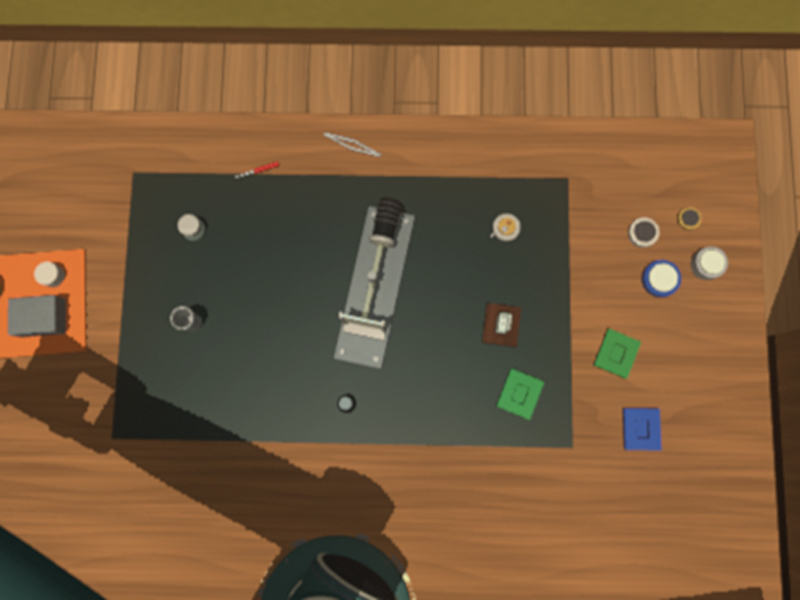

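View pics/side0.png

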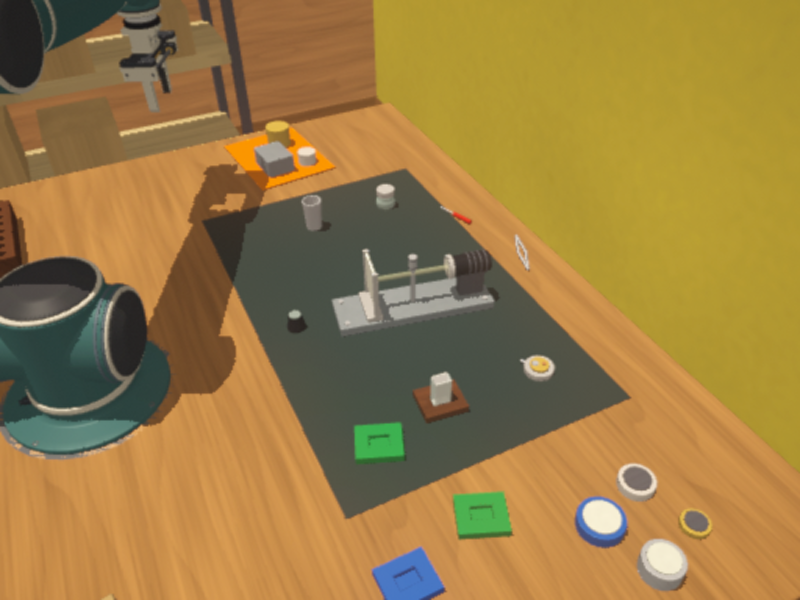

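The top view (800×600) shows the projector at (375,285) with its lamp at the far end and the rod at about (375,268). The cup is at (183,318), the jar at (190,226), the loupe at (345,402) and the movement at (506,227). The stand-shaped things are dark brown with the milky cell in it at (502,325), green at (520,394) and (617,352), and blue at (641,428). The brown one at (502,325) fits "dark wooden" and holds the cell. I'll measure these with the depth and confirm in a crop.

```bash
cat > meas.py <<'E'
from h import *
s=1.5625
T=np.load("pics/top0.npz"); S=np.load("pics/side0.npz")
mt,ms=env.camera_model("top"),env.camera_model("side")
Ct,Cs=cloud(T["d"],mt),cloud(S["d"],ms)
def box(C,u0,v0,u1,v1): return C[int(v0/s):int(v1/s),int(u0/s):int(u1/s)].reshape(-1,3)
def sel(P,z0,z1): return P[(P[:,2]>z0)&(P[:,2]<z1)]
def rep(n,P):
    if len(P)<3: print(n,len(P));return
    r=cv2.minAreaRect((P[:,:2]*1000).astype(np.float32)); print(n,len(P),"med",np.round(np.median(P,0)*1000,1),"rect",np.round(np.concatenate([r[0],r[1],[r[2]]]),1))
for n,C,b in(("top",Ct,(320,180,430,380)),("side",Cs,(325,230,500,340))):
    P=box(C,*b); print(n)
    rep(" plate",sel(P,.013,.024)); rep(" rodtop",sel(P,.114,.13)); rep(" high>.1",sel(P,.1,.14)); rep(" all",sel(P,.013,.14))
rep("cup top",sel(box(Ct,160,295,215,340),.06,.08)); rep("cup side",sel(box(Cs,295,190,330,235),.06,.08))
rep("cell top",sel(box(Ct,480,295,525,350),.05,.07)); rep("cell side",sel(box(Cs,410,365,475,420),.055,.07))
rep("stand top",sel(box(Ct,475,295,530,350),.01,.07)); rep("stand side",sel(box(Cs,410,365,475,420),.01,.018))
rep("jar",sel(box(Ct,170,205,215,245),.035,.06)); rep("loupe",sel(box(Ct,330,385,362,420),.02,.05)); rep("mov",sel(box(Ct,485,210,525,245),.01,.05))
a=T["im"][110:240,205:280]; b=T["im"][170:240,295:355]; c=S["im"][225:275,255:310]; d=S["im"][145:220,205:320]
R=lambda x,h:cv2.resize(x,(int(x.shape[1]*h/x.shape[0]),h),interpolation=cv2.INTER_CUBIC)
t=np.hstack([R(a,300),R(b,300)]);q=np.hstack([R(c,300),R(d,300)])
w=max(t.shape[1],q.shape[1]);pad=lambda x:np.pad(x,((0,0),(0,w-x.shape[1]),(0,0)))
o=np.vstack([pad(t),pad(q)]);print(o.shape);cv2.imwrite("pics/crop1.png",o[...,::-1])
E
python3 meas.py
```

```text
top
 plate 2052 med [583.  -51.8  17.7] rect [592.9 -54.3  90.3 300.5  78.9]
 rodtop 97 med [517.7 -50.4 123.7] rect [554.5 -47.1  78.8  91.9  79.3]
 high>.1 372 med [677.4 -69.9 105.4] rect [624.2 -60.6  79.1 234.2  79.1]
 all 3025 med [590.1 -57.8  19.3] rect [592.9 -54.3  90.3 300.5  78.9]
side
 plate 1650 med [587.3 -64.   17.9] rect [593.7 -56.6  99.  300.5  78.8]
 rodtop 91 med [518.6 -55.5 122.5] rect [554.8 -49.8  81.5  90.8  79.4]
 high>.1 310 med [660.3 -74.5 106. ] rect [624.9 -61.6  84.5 234.4  79.7]
 all 2888 med [597.3 -69.4  20.3] rect [593.7 -56.6  99.  300.5  78.8]
cup top 75 med [517.6 297.6  68.5] rect [518.4 291.9  37.9  40.3   2.1]
cup side 65 med [520.  291.2  66.8] rect [519.9 292.3  47.7  38.2  66.8]
cell top 82 med [ 523.1 -294.    60.8] rect [ 523.5 -294.7   20.4   29.2   88.8]
cell side 87 med [ 522.6 -299.7   60.4] rect [ 523.9 -297.3   24.1   30.3   83.7]
stand top 510 med [ 519.9 -293.1   14.2] rect [ 523.2 -294.9   65.2   75.1   83. ]
stand side 404 med [ 514.  -307.7   13.8] rect [ 524.9 -297.6   68.9   77.    83.9]
jar 154 med [698.  299.1  44.3] rect [698.5 299.5  39.4  37.6  46.1]
loupe 75 med [371.2  -8.   31.5] rect [370.7  -7.3  26.2  25.6  38.2]
mov 170 med [ 712.5 -305.2   14.4] rect [ 713.2 -306.1   46.8   48.8   64.1]
(600, 790, 3)
```

View pics/crop1.png

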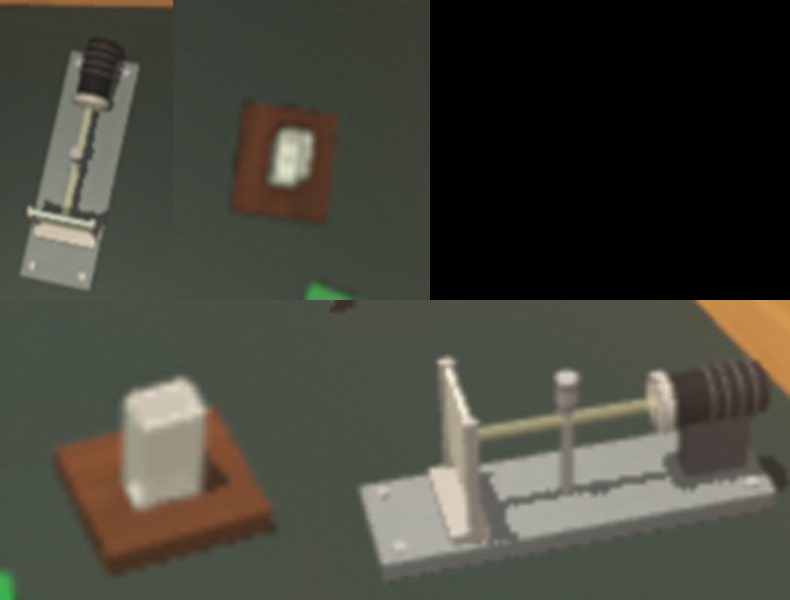

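The crop confirms it: the dark wooden stand holds the milky cell, while the green and blue stands are look-alikes. The plate measures 90×300 mm, and the cup, cell and stand heights and sizes match the description. I'll start moving over the projector and refine the rod from the saved pictures.

>>> {"fn": "carry_out", "kwargs": {
  "series": [2.0,-4.4,0,0,0,2,-1,4,-8.9,0,0,0,4,-1,6,-13.3,0,0,0,6,-1,8,-17.7,0,0,0,8,-1,10,-22.2,0,0,0,10,-1,12,-26.6,0,0,0,12,-1,14,-31,0,0,0,14.8,-1,16,-35.5,0,0,0,14.8,-1,18,-39.9,0,0,0,14.8,-1,20,-44.3,0,0,0,14.8,-1],
  "newtons": 20
}}

```text
time: 1.1
tool_pos: [0.495, 0.1623, 0.3027]
eef_rot: [3.142, 0.0, 2.948]
force: [0.6, -0.1, -0.6]
opening: 1.001
finger_force: 0.0
```

```bash
cat >> meas.py <<'E'
E
cat > m2.py <<'E'
import io,contextlib
with contextlib.redirect_stdout(io.StringIO()):
    from meas import *
for n,C,m in(("top",Ct,mt),("side",Cs,ms)):
    P=C.reshape(-1,3); k=(abs(P[:,0]-.593)<.022)&(abs(P[:,1]+.055)<.022)&(P[:,2]>.1); Q=P[k]
    v,u=np.divmod(np.where(k)[0],512)
    rep(n+" rodhead",Q); rep(n+" topface",Q[Q[:,2]>.121]); print(u.min(),u.max(),v.min(),v.max(),np.round(onz(m,u[Q[:,2]>.119].mean(),v[Q[:,2]>.119].mean(),.124)*1000,1))
    P0=np.array([.593,-.0545,0]); x=np.array([np.cos(np.radians(-11.1)),np.sin(np.radians(-11.1)),0]);y=np.array([-x[1],x[0],0])
    L=P[((P-P0)@x>.07)&((P-P0)@x<.11)&(abs((P-P0)@y)<.03)&(P[:,2]>.1)]
    print(" lamp crest local y",np.round(np.median((L-P0)@y)*1000,1))
    B=sel(P[(abs(P[:,0]-.523)<.04)&(abs(P[:,1]+.296)<.04)],.04,.07); rep(" cell",B)
# cell yaw from colour mask in top view, top-face contour
im=T["im"].astype(int); m_=((im.min(2)>120)).astype(np.uint8); m_[:, :295]=0;m_[:, 345:]=0;m_[:185]=0;m_[235:]=0
c=max(cv2.findContours(m_,0,1)[0],key=cv2.contourArea)[:,0]
W=np.array([onz(mt,*p,.061)[:2]*1000 for p in c]).astype(np.float32); print("cell contour",np.round(np.hstack(cv2.minAreaRect(W)[:2]),1),cv2.minAreaRect(W)[2])
print(env.sense()["tool_pos"],env.sense()["eef_rot"],env.sense()["q"])
E
python3 m2.py
```

```text
top rodhead 36 med [590.6 -54.7 121.8] rect [ 5.921e+02 -5.480e+01  1.510e+01  1.390e+01  1.000e-01]
top topface 20 med [590.8 -56.3 123.2] rect [592.  -55.   14.6  13.7   2.6]
235 240 174 180 [591.9 -54.7 124. ]
 lamp crest local y 0.4
 cell 87 med [ 522.9 -293.9   60.5] rect [ 523.2 -294.9   20.3   30.4   86.4]
side rodhead 51 med [590.1 -61.1 116. ] rect [592.3 -59.9  13.9  16.6   1.9]
side topface 18 med [592.1 -59.  122.9] rect [592.  -57.7  13.8  11.5   5.3]
261 266 163 172 [592.  -59.8 124. ]
 lamp crest local y -6.8
 cell 142 med [ 522.  -303.3   58.4] rect [ 523.8 -297.9   25.4   30.4   83.7]
cell contour [ 521.5 -294.2   20.4   34.3] 81.92406463623047
[0.49498624 0.16231168 0.30269158] [3.14151735e+00 7.32897840e-05 2.94817643e+00] [ 2.67876858e-01 -2.23680222e-01  1.76791846e+00  3.48213574e-05
  1.59725527e+00 -1.10950233e+00]
```

>>> {"fn": "carry_out", "kwargs": {
  "series": [1.8,-4,0,0,0,0,-1,3.6,-8,0,0,0,0,-1,5.4,-12,0,0,0,0,-1,7.2,-16,-1,0,0,0,-1,8.6,-19.2,-2.5,0,0,0,-1,9.4,-21,-4,0,0,0,-1,9.75,-21.8,-5.5,0,0,0,-1,9.75,-21.8,-6,0,0,0,-1,9.75,-21.8,-6,0,0,0,-1,9.75,-21.8,-6,0,0,0,-1]
}}

```text
time: 2.1
tool_pos: [0.5921, -0.0525, 0.2434]
eef_rot: [3.141, 0.001, 2.949]
force: [0.1, -0.3, 0.9]
opening: 0.997
finger_force: 0.0
```

```bash
cat > m3.py <<'E'
from h import *
s=env.sense(); p=s["tool_pos"]; print(p,s["eef_rot"],s["q"])
a=s["eef_rot"][2]; yt=np.array([np.sin(a),-np.cos(a),0]); xt=np.array([np.cos(a),np.sin(a),0])
o=[]
for n in("top","side"):
    im,d,m=grab(n); P=cloud(d,m); q=P-p; k=(abs(q@xt)<.02)&(abs(q@yt)<.075)&(q[...,2]<-.02)&(q[...,2]>-.09)
    Q=P[k]; q=q[k]; l=q[q@yt<0]; r=q[q@yt>0]
    for w in(l,r):
        if len(w)>3: print(n,len(w),"x",np.round(1000*np.percentile(w@xt,[3,50,97]),1),"y",np.round(1000*np.percentile(w@yt,[3,50,97]),1),"z",np.round(1000*np.percentile(w[:,2],[3,50,97]),1))
    u,v=[int(t) for t in proj(m,p-[0,0,.1])]
    c=im[max(0,v-60):v+60,max(0,u-50):u+50]; o.append(cv2.resize(c,(400,480),interpolation=cv2.INTER_CUBIC))
cv2.imwrite("pics/grip1.png",np.hstack(o)[...,::-1])
E
python3 m3.py
```

```text
[ 0.59207876 -0.05252888  0.24344385] [3.14140505e+00 6.82454890e-04 2.94940977e+00] [-1.31454590e-01 -3.72333851e-02  1.69550514e+00  1.46405330e-04
  1.48262832e+00 -1.51008094e+00]
top 5 x [ 9.8 11.9 12.2] y [48.6 50.7 56.9] z [-74.3 -61.5 -52.5]
side 131 x [-6.6  3.5 11.2] y [-65.9 -61.4 -54.1] z [-76.1 -47.2 -21.2]
side 21 x [ 1.2  7.6 11.3] y [45.1 48.  62. ] z [-83.  -31.5 -22. ]
```

View pics/grip1.png

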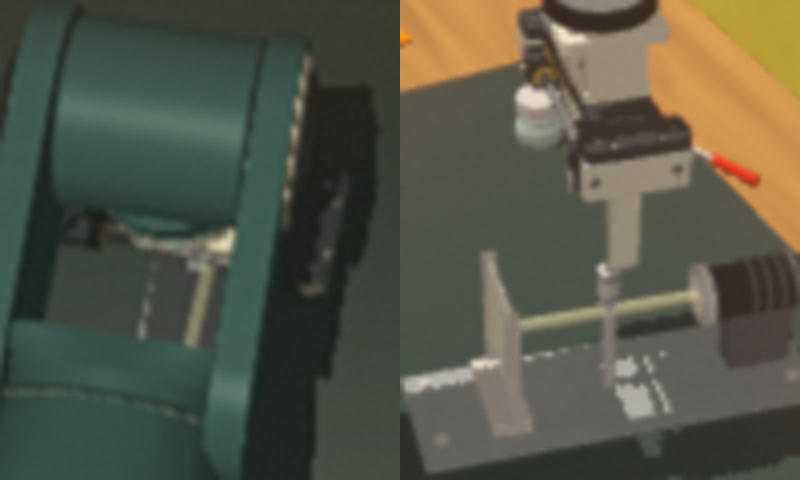

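The gripper's tips hang straight over the rod head: in the side crop the head is at (605,275), and the near finger ends at (622,265). I'll go down to the head.

>>> {"fn": "carry_out", "kwargs": {
  "series": [0,0,-1,0,0,0,-1,0,0,-2.5,0,0,0,-1,0,0,-4,0,0,0,-1,0,0,-5.5,0,0,0,-0.5,0,0,-6.4,0,0,0,0,0,0,-6.8,0,0,0,0.3,0,0,-6.8,0,0,0,0.4,0,0,-6.8,0,0,0,0.4,0,0,-6.8,0,0,0,0.4,0,0,-6.8,0,0,0,0.4],
  "newtons": 5
}}

```text
time: 3.2
tool_pos: [0.5924, -0.0537, 0.1753]
eef_rot: [3.142, 0.001, 2.948]
force: [-0.0, 0.5, -0.5]
opening: 0.445
finger_force: 0.0
```

>>> {"fn": "carry_out", "kwargs": {
  "series": [0,0,0,0,0,0,0.6,0,0,0,0,0,0,0.7,0,0,0,0,0,0,1,0,0,0,0,0,0,1,0,0,0,0,0,0,1,0,0,0,0,0,0,1,0,0,0,0,0,0,1,0,0,0,0,0,0,1,0,0,0,0,0,0,1,0,0,0,0,0,0,1]
}}

```text
time: 4.2
tool_pos: [0.5922, -0.0537, 0.1748]
eef_rot: [3.142, 0.0, 2.948]
force: [0.9, 0.2, 1.1]
opening: 0.173
finger_force: 5.0
```

Opening is 16.1 mm, the head's diameter, with almost no side force. I'll grip harder and lift straight up.

>>> {"fn": "carry_out", "kwargs": {
  "series": [0,0,0,0,0,0,1,0,0,0,0,0,0,1,0,0,0.6,0,0,0,1,0,0,1.5,0,0,0,1,0,0,3,0,0,0,1,0,0,5,0,0,0,1,0,0,7.5,0,0,0,1,0,0,10,0,0,0,1,0,0,12.5,0,0,0,1,0,0,14,0,0,0,1],
  "newtons": 30
}}

```text
time: 5.2
tool_pos: [0.5923, -0.0537, 0.3182]
eef_rot: [3.141, 0.003, 2.948]
force: [0.1, 0.8, -0.9]
opening: 0.163
finger_force: 30.0
```

>>> {"fn": "carry_out", "kwargs": {
  "series": [-0.3,1.5,0,0,0,0,1,-1,4.7,0,0,0,0,1,-1.9,9,0,0,0,0,1,-2.9,13.5,0,0,0,0,1,-3.8,18,0,0,0,0,1,-4.8,22.5,0,0,0,0,1,-5.7,27,0,0,0,0,1,-6.6,31,0,0,0,0,1,-7.1,33.5,0,0,0,0,1,-7.4,34.6,0,0,0,0,1]
}}

```text
time: 6.2
tool_pos: [0.5169, 0.2948, 0.3137]
eef_rot: [-3.141, -0.001, 2.951]
force: [-0.1, -0.7, -1.2]
opening: 0.164
finger_force: 30.0
```

>>> {"fn": "carry_out", "kwargs": {
  "series": [0,0,-0.5,0,0,0,1,0,0,-1.5,0,0,0,1,0,0,-3,0,0,0,1,0,0,-4.5,0,0,0,1,0,0,-5.5,0,0,0,1,0,0,-6,0,0,0,1,0,0,-6,0,0,0,1,0,0,-6,0,0,0,1,0,0,-6,0,0,0,1,0,0,-6,0,0,0,1]
}}

```text
time: 7.2
tool_pos: [0.5183, 0.2924, 0.2553]
eef_rot: [3.141, 0.001, 2.948]
force: [-0.3, 0.4, -0.6]
opening: 0.168
finger_force: 30.0
```

```bash
python3 - <<'E'
from h import *
s=env.sense(); p=s["tool_pos"]; print(p,s["eef_rot"],s["force"],s["opening"])
o=[]
for n in("top","side"):
    im,d,m=grab(n); P=cloud(d,m); np.savez(f"pics/{n}1.npz",im=im,d=d)
    for nm,z0,z1,r in(("cup",.055,.078,.032),("rod",.09,.16,.03)):
        k=(np.hypot(P[...,0]-.519,P[...,1]-.292)<r)&(P[...,2]>z0)&(P[...,2]<z1); Q=P[k]*1000
        if len(Q)>4: print(n,nm,len(Q),np.round(Q.min(0)),np.round(Q.max(0)),np.round(np.median(Q,0),1))
    u,v=[int(t) for t in proj(m,(.519,.292,.09))]; print(u,v)
    o.append(cv2.resize(im[max(0,v-45):v+45,max(0,u-37):u+38],(400,480),interpolation=cv2.INTER_CUBIC))
cv2.imwrite("pics/cup1.png",np.hstack(o)[...,::-1])
E
```

```text
[0.51830752 0.29235057 0.25530743] [3.14110404e+00 6.25994848e-04 2.94816472e+00] [-0.32919713  0.36069187 -0.62114558] 0.16788890185311697
113 202
side cup 89 [498. 262.  56.] [539. 315.  74.] [519.5 292.3  64.9]
side rod 56 [514. 282.  90.] [524. 298. 160.] [518.4 287.5 125.1]
197 122
```

View pics/cup1.png

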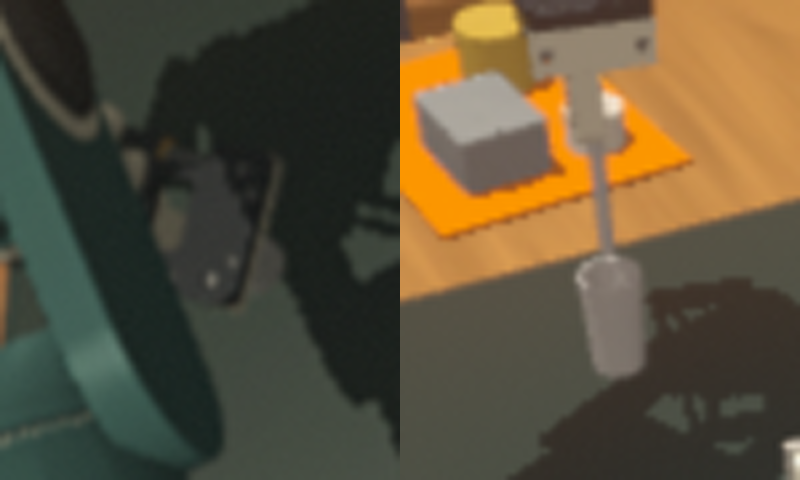

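In the side crop the rod's foot at (607,250) is just above the cup's mouth at (610,265). I'll lower it in.

>>> {"fn": "carry_out", "kwargs": {
  "series": [0,0,-0.8,0,0,0,1,0,0,-2,0,0,0,1,0,0,-3.5,0,0,0,1,0,0,-5,0,0,0,1,0,0,-6.2,0,0,0,1,0,0,-7.2,0,0,0,1,0,0,-7.6,0,0,0,1,0,0,-7.8,0,0,0,1,0,0,-7.8,0,0,0,1,0,0,-7.8,0,0,0,1]
}}

```text
time: 8.3
tool_pos: [0.5184, 0.2924, 0.1773]
eef_rot: [3.141, 0.001, 2.948]
force: [-0.3, 0.1, -0.5]
opening: 0.166
finger_force: 30.0
```

>>> {"fn": "carry_out", "kwargs": {
  "series": [0,0,-0.1,0,0,0,1,0,0,-0.2,0,0,0,1,0,0,-0.2,0,0,0,0.6,0,0,-0.2,0,0,0,0.5,0,0,-0.2,0,0,0,0.3,0,0,-0.2,0,0,0,0,0,0,-0.2,0,0,0,-0.5,0,0,-0.2,0,0,0,-1,0,0,-0.2,0,0,0,-1,0,0,-0.2,0,0,0,-1]
}}

```text
time: 9.3
tool_pos: [0.5182, 0.2923, 0.1748]
eef_rot: [-3.142, 0.0, 2.948]
force: [0.5, -0.1, -1.4]
opening: 0.719
finger_force: 0.0
```

>>> {"fn": "carry_out", "kwargs": {
  "series": [0,0,0,0,0,0,-1,0,0,0.5,0,0,0,-1,0,0,1.5,0,0,0,-1,0,0,3,0,0,0,-1,0,0,5,0,0,0,-1,0,0,7,0,0,0,-1,0,0,9,0,0,0,-1,0,0,11,0,0,0,-1,0,-1,13,0,0,0,-1,0,-4,14,0,0,0,-1]
}}

```text
time: 10.3
tool_pos: [0.5182, 0.2531, 0.318]
eef_rot: [3.14, 0.002, 2.95]
force: [0.4, -0.9, 0.1]
opening: 1.001
finger_force: 0.0
```

>>> {"fn": "carry_out", "kwargs": {
  "series": [0,-4,0,0,0,0,-1,0,-8.5,0,0,0,1,-1,0,-13.2,0,0,0,2,-1,0.1,-18,0,0,0,3,-1,0.2,-22.8,0,0,0,4,-1,0.3,-27.6,0,0,0,5,-1,0.4,-32.4,0,0,0,5,-1,0.5,-37.2,0,0,0,5,-1,0.5,-42,0,0,0,5,-1,0.5,-46.5,0,0,0,5,-1]
}}

```text
time: 11.3
tool_pos: [0.5227, -0.2149, 0.3165]
eef_rot: [-3.141, 0.002, 3.035]
force: [0.2, 0.2, 0.0]
opening: 0.999
finger_force: 0.0
```

>>> {"fn": "carry_out", "kwargs": {
  "series": [0,-4,0,0,0,0,-1,0,-6.5,-1,0,0,0,-1,0,-7.9,-3,0,0,0,-1,0,-8.2,-6,0,0,0,-1,0,-8.2,-9,0,0,0,-1,0,-8.2,-11,0,0,0,-1,0,-8.2,-11.5,0,0,0,-1,0,-8.2,-11.5,0,0,0,-1,0,-8.2,-11.5,0,0,0,-1,0,-8.2,-11.5,0,0,0,-1]
}}

```text
time: 12.3
tool_pos: [0.5236, -0.2949, 0.2015]
eef_rot: [-3.141, 0.002, 3.035]
force: [0.2, -0.4, 0.3]
opening: 1.001
finger_force: 0.0
```

```bash
python3 - <<'E'
from h import *
s=env.sense(); p=s["tool_pos"]; print(p,s["eef_rot"],s["q"])
o=[]
for n,(x,w) in(("top",((.519,.292,.07),(.523,-.295,.06))),("side",((.519,.292,.07),(.523,-.295,.08)))):
    im,d,m=grab(n); P=cloud(d,m)
    for nm,c,z0,z1,r in(("cup",x,.055,.075,.03),("rod",x,.08,.14,.05),("cell",w,.035,.07,.03)):
        k=(np.hypot(P[...,0]-c[0],P[...,1]-c[1])<r)&(P[...,2]>z0)&(P[...,2]<z1); Q=P[k]*1000
        if len(Q)>4:
            b=cv2.minAreaRect(Q[:,:2].astype(np.float32)); print(n,nm,len(Q),np.round(Q.min(0)),np.round(Q.max(0)),np.round(np.median(Q,0),1),np.round(np.hstack(b[:2]),1),round(b[2],1))
    for c in(x,w):
        u,v=[int(t) for t in proj(m,c)]
        o.append(cv2.resize(im[max(0,v-36):v+36,max(0,u-36):u+36],(300,300),interpolation=cv2.INTER_CUBIC))
cv2.imwrite("pics/cell1.png",np.vstack([np.hstack(o[:2]),np.hstack(o[2:])])[...,::-1])
E
```

```text
[ 0.52360463 -0.29489325  0.2014522 ] [-3.14071617e+00  1.84187961e-03  3.03549581e+00] [-5.55370140e-01  1.44478657e-04  1.72799339e+00  1.05806273e-05
  1.41141502e+00 -2.02007049e+00]
top cup 81 [498. 271.  55.] [538. 312.  75.] [515.1 288.1  67.3] [518.1 290.8  38.3  40.2] 69.0
top rod 50 [511. 284.  80.] [527. 300. 128.] [517.9 289.5 120.8] [518.6 292.1  15.   14.9] 47.7
top cell 19 [ 508. -303.   35.] [ 523. -283.   64.] [ 509.5 -291.5   52.1] [ 513.8 -291.8   22.1   12.6] 48.7
side cell 151 [ 508. -310.   35.] [ 539. -284.   65.] [ 522.6 -304.    56.9] [ 523.9 -296.9   23.6   29.7] 82.6
```

View pics/cell1.png

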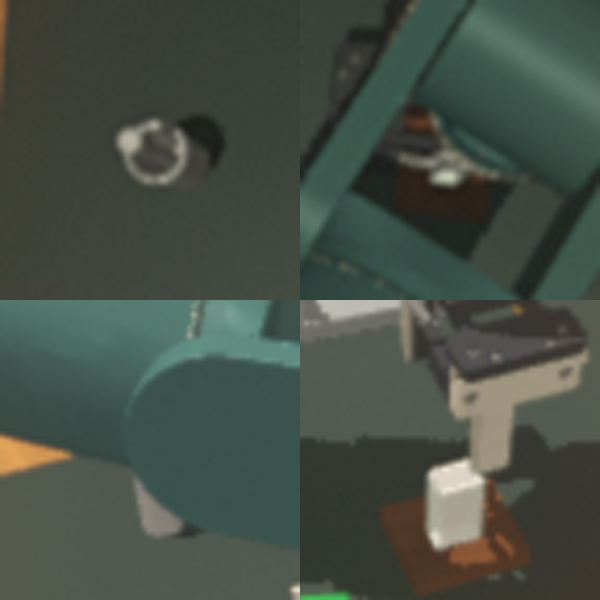

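Top-left crop: the rod stands in the cup, with its head at (128,140) over the rim at (155,152), measured upright. Lower right: the open gripper is above the cell at (455,500), with its fingers facing the frosted faces. I'll descend.

>>> {"fn": "carry_out", "kwargs": {
  "series": [0,0,-1,0,0,0,-1,0,0,-3,0,0,0,-1,0,0,-5,0,0,0,-1,0,0,-7,0,0,0,-1,0,0,-8.5,0,0,0,-0.7,0,0,-9.4,0,0,0,-0.4,0,0,-9.6,0,0,0,0,0,0,-9.6,0,0,0,0.3,0,0,-9.6,0,0,0,0.3,0,0,-9.6,0,0,0,0.3],
  "newtons": 3
}}

```text
time: 13.4
tool_pos: [0.5235, -0.2949, 0.1046]
eef_rot: [-3.141, 0.001, 3.035]
force: [-0.1, -0.2, -0.6]
opening: 0.537
finger_force: 0.0
```

>>> {"fn": "carry_out", "kwargs": {
  "series": [0,0,0,0,0,0,0.4,0,0,0,0,0,0,0.45,0,0,0,0,0,0,0.5,0,0,0,0,0,0,0.55,0,0,0,0,0,0,0.6,0,0,0,0,0,0,0.8,0,0,0,0,0,0,1,0,0,0,0,0,0,1,0,0,0,0,0,0,1,0,0,0,0,0,0,1]
}}

```text
time: 14.4
tool_pos: [0.5231, -0.2953, 0.104]
eef_rot: [-3.14, 0.0, 3.035]
force: [-1.9, -3.9, 1.5]
opening: 0.221
finger_force: 3.0
```

>>> {"fn": "carry_out", "kwargs": {
  "series": [-0.01,-0.05,0,0,0,0,1,-0.02,-0.1,0,0,0,0,1,-0.02,-0.1,0,0,0,0,1,-0.02,-0.1,0,0,0,0,1,-0.02,-0.1,0,0,0,0,1,-0.02,-0.1,0,0,0,0,1,-0.02,-0.1,0,0,0,0,1,-0.02,-0.1,0,0,0,0,1,-0.02,-0.1,0,0,0,0,1,-0.02,-0.1,0,0,0,0,1]
}}

```text
time: 15.4
tool_pos: [0.523, -0.2958, 0.1038]
eef_rot: [-3.141, 0.0, 3.035]
force: [-0.5, -4.1, 0.5]
opening: 0.217
finger_force: 3.0
```

```bash
python3 - <<'E'
from h import *
s=env.sense(); print({k:np.round(s[k],4).tolist() for k in("tool_pos","eef_rot","force","wrist_torque","opening")})
E
```

```text
{'tool_pos': [0.523, -0.2958, 0.1038], 'eef_rot': [-3.1415, 0.0001, 3.0354], 'force': [-0.4895, -4.051, 0.5206], 'wrist_torque': [-0.8161, 0.0223, -0.0378], 'opening': 0.2168}
```

>>> {"fn": "carry_out", "kwargs": {
  "series": [0,-0.05,0,0,0,0,1,0,-0.1,0,0,0,0,1,0,-0.12,0,0,0,0,1,0,-0.12,0,0,0,0,1,0,-0.12,0,0,0,0,1,0,-0.12,0,0,0,0,1,0,-0.12,0,0,0,0,1,0,-0.12,0,0,0,0,1,0,-0.12,0,0,0,0,1,0,-0.12,0,0,0,0,1]
}}

```text
time: 16.4
tool_pos: [0.523, -0.2969, 0.1037]
eef_rot: [-3.142, 0.0, 3.035]
force: [-0.2, 2.5, 2.7]
opening: 0.214
finger_force: 3.0
```

>>> {"fn": "carry_out", "kwargs": {
  "series": [0,0.04,0,0,0,0,1,0,0.04,0,0,0,0,1,0,0.04,0,0,0,0,1,0,0.04,0.3,0,0,0,1,0,0.04,0.8,0,0,0,1,0,0.04,1.6,0,0,0,1,0,0.04,2.8,0,0,0,1,0,0.04,4.2,0,0,0,1,0,0.04,5.5,0,0,0,1,0,0.04,6,0,0,0,1],
  "newtons": 15
}}

```text
time: 17.4
tool_pos: [0.5234, -0.2968, 0.1661]
eef_rot: [-3.141, 0.002, 3.035]
force: [0.4, 0.0, -0.3]
opening: 0.215
finger_force: 15.0
```

```bash
cat > m4.py <<'E'
from h import *
def look(name):
    s=env.sense(); p=s["tool_pos"]; a=s["eef_rot"][2]; yt=np.array([np.sin(a),-np.cos(a),0]); xt=np.array([-np.cos(a),-np.sin(a),0])
    print({k:np.round(s[k],4).tolist() for k in("tool_pos","eef_rot","force","wrist_torque","opening","time")})
    o=[]
    for n in("top","side"):
        im,d,m=grab(n); np.savez(f"pics/{name}_{n}.npz",im=im,d=d); P=cloud(d,m); q=(P-p)
        L=np.stack([q@xt,q@-yt*-1,q[...,2]],-1)*1000
        k=(abs(L[...,0])<25)&(abs(L[...,1])<18)&(L[...,2]<-35)&(L[...,2]>-115)&(im.min(2)>90); Q=L[k]
        if len(Q)>8: print(n,len(Q),"loc pct3/50/97",np.round(np.percentile(Q,[3,50,97],axis=0),1).tolist())
        u,v=[int(t) for t in proj(m,p-[0,0,.08])]
        o.append(cv2.resize(im[max(0,v-40):v+40,max(0,u-40):u+40],(400,400),interpolation=cv2.INTER_CUBIC))
    cv2.imwrite(f"pics/{name}.png",np.hstack(o)[...,::-1])
E
python3 -c "from m4 import *;look('lift')"
```

```text
{'tool_pos': [0.5234, -0.2968, 0.1661], 'eef_rot': [-3.1405, 0.0022, 3.0354], 'force': [0.4472, 0.0126, -0.3429], 'wrist_torque': [0.0686, 0.0371, 0.0077], 'opening': 0.2153, 'time': 17.4}
side 97 loc pct3/50/97 [[-13.9, -14.8, -97.0], [-12.3, -7.8, -72.5], [11.3, 9.0, -44.0]]
```

View pics/lift.png

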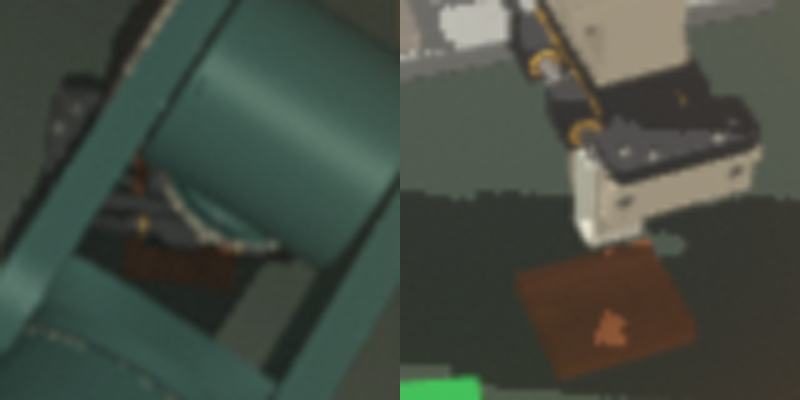

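The cell hangs in the grip, off the stand: in the side crop its milky edge is at (590,200). Its underside is 97 mm below the TCP, as it should be. Next I'll go up and over to the beam's middle, turning -5° to square it to the projector.

>>> {"fn": "carry_out", "kwargs": {
  "series": [0,0,1,0,0,0,1,0,0,3,0,0,0,1,0,0.5,5.5,0,0,0,1,0.4,1.8,8,0,0,-1,1,1.3,4.8,9,0,0,-2,1,2.5,8.8,9,0,0,-3,1,3.7,13,9,0,0,-4,1,4.9,17.2,9,0,0,-5,1,6,21,9,0,0,-5,1,6.6,23.3,9,0,0,-5,1]
}}

```text
time: 18.5
tool_pos: [0.5893, -0.061, 0.2538]
eef_rot: [3.141, -0.001, 2.95]
force: [-0.0, -0.4, -0.2]
opening: 0.212
finger_force: 15.0
```

>>> {"fn": "carry_out", "kwargs": {
  "series": [0.2,0.7,0,0,0,0,1,0.3,1,0,0,0,0,1,0.3,1,0,0,0,0,1,0.3,1,0,0,0,0,1,0.3,1,0,0,0,0,1,0.3,1,-1,0,0,0,1,0.3,1,-2.5,0,0,0,1,0.3,1,-4,0,0,0,1,0.3,1,-5,0,0,0,1,0.3,1,-5,0,0,0,1]
}}

```text
time: 19.5
tool_pos: [0.5914, -0.0534, 0.2013]
eef_rot: [-3.141, -0.003, 2.948]
force: [-0.1, 0.4, -0.4]
opening: 0.216
finger_force: 15.0
```

>>> {"fn": "carry_out", "kwargs": {
  "series": [0,0,-0.5,0,0,0,1,0,0,-1.5,0,0,0,1,0,0,-2.5,0,0,0,1,0,0,-3.5,0,0,0,1,0,0,-4.2,0,0,0,1,0,0,-4.5,0,0,0,1,0,0,-4.5,0,0,0,1,0,0,-4.5,0,0,0,1,0,0,-4.5,0,0,0,1,0,0,-4.5,0,0,0,1]
}}

```text
time: 20.5
tool_pos: [0.5921, -0.0536, 0.1591]
eef_rot: [3.142, 0.001, 2.948]
force: [0.0, -0.0, 0.1]
opening: 0.215
finger_force: 15.0
```

```bash
python3 -c "from m4 import *;look('beam')"
```

```text
{'tool_pos': [0.5921, -0.0536, 0.1591], 'eef_rot': [3.1416, 0.0006, 2.9481], 'force': [0.0209, -0.0322, 0.0667], 'wrist_torque': [0.0113, 0.0021, -0.0079], 'opening': 0.2151, 'time': 20.5}
side 73 loc pct3/50/97 [[-22.3, -13.9, -96.8], [-7.4, -7.9, -77.4], [21.9, 3.3, -64.6]]
```

View pics/beam.png

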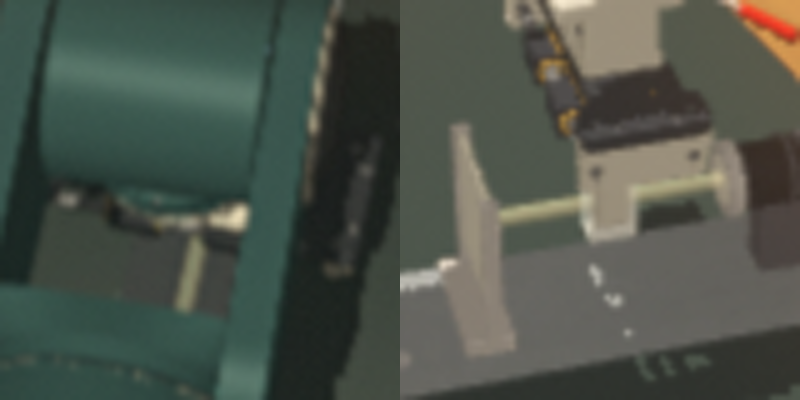

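The side crop shows the cell at (605,215) in the pale beam between the screen and the lamp, upright. The TCP is 4 mm high, so I'll correct that and let it settle.

>>> {"fn": "carry_out", "kwargs": {
  "series": [0,-0.03,-0.2,0,0,0,1,0,-0.03,-0.4,0,0,0,1,0,-0.03,-0.4,0,0,0,1,0,-0.03,-0.4,0,0,0,1,0,-0.03,-0.4,0,0,0,1,0,-0.03,-0.4,0,0,0,1,0,-0.03,-0.4,0,0,0,1,0,-0.03,-0.4,0,0,0,1,0,-0.03,-0.4,0,0,0,1,0,-0.03,-0.4,0,0,0,1]
}}

```text
time: 21.6
tool_pos: [0.592, -0.0538, 0.1547]
eef_rot: [-3.142, 0.0, 2.948]
force: [0.2, 0.7, -1.6]
opening: 0.217
finger_force: 15.0
```

```bash
python3 - <<'E'
from m4 import *
look('beam2')
m=env.camera_model("side"); z=np.load("pics/beam2_side.npz"); P=cloud(z["d"],m); p=env.sense()["tool_pos"]
t=np.radians(-11.1); x=np.array([np.cos(t),np.sin(t),0]); y=np.array([-x[1],x[0],0]); q=P-p
L=np.stack([q@x,q@y,P[...,2]],-1)*1000
k=(abs(L[...,0])<20)&(abs(L[...,1])<20)&(L[...,2]>50)&(L[...,2]<70); Q=L[k]
print("cell bottom (world z)",np.round(np.percentile(Q,[2,50,98],axis=0),1).tolist())
for a,b in((-16,-8),(-8,0),(0,8),(8,16)):
    w=Q[(Q[:,0]>a)&(Q[:,0]<b)]; print(a,len(w),np.round(w[:,2].min(),1) if len(w) else "")
top=np.load("pics/beam2_top.npz"); C=cloud(top["d"],env.camera_model("top")); r=(np.hypot(C[...,0]-.519,C[...,1]-.292)<.05)&(C[...,2]>.09); print("rod",r.sum(),np.round(np.median(C[r],0)*1000) if r.any() else "")
E
```

```text
{'tool_pos': [0.592, -0.0538, 0.1547], 'eef_rot': [-3.1416, 0.0, 2.9481], 'force': [0.1929, 0.6612, -1.6006], 'wrist_torque': [-0.0117, -0.0602, -0.02], 'opening': 0.2173, 'time': 21.6}
side 69 loc pct3/50/97 [[-23.4, -12.7, -96.8], [-10.1, -8.3, -80.6], [20.2, 3.6, -62.9]]
cell bottom (world z) [[-13.9, -12.9, 55.8], [-2.3, -9.0, 63.9], [13.3, 6.2, 69.0]]
-16 12 54.7
-8 5 57.9
0 9 56.5
8 5 59.5
rod 47 [518. 289. 121.]
```

```bash
python3 -c "
from station import env
print(env.finish_job())"
```

```text
the job is handed in; nothing more can be done
None
```

The job is handed in: the steel rod stands upright in the holder cup, and the arm holds the cell by its frosted faces in the middle of the beam, square to it, with its centre at about 85 mm. It took about 22 s of the 64 s.

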